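Tighten the scoring-blade arbor nut with the click wrench

TASK

Fit the ring of the click-type torque wrench fully down over the nut on the saw-blade arbor, and tighten the nut clockwise until the wrench clicks over; stop at the click, do not drive the handle on to its stop or bear down hard on the nut. Then take the wrench off without forcing it or slackening the nut, and lay it down flat on the table, clear of the arbor and not dropped. Leave the other things lying where they are.

Things in the scene. Friction and masses are not known exactly. Their poses are not given: they have to be found in the camera images.
- wrench: ring head of the click-type torque wrench (0.36 kg in all), lying flat at the start: steel, 47 mm outside, 16 mm high, with a through hexagon hole 31.6 mm across flats. Origin: centre of the ring on its underside; z up; the handle is on the -x side, 258 mm to its end. Opposing corners of the hole lie on the x axis. Balances at x = -100 mm
- wrench_hinge (a point): break-over hinge pin (axis upright) at x = -38 mm, 10 mm above the ring's underside, in a yoke 21 mm wide. The handle is rigid until the moment about this pin is 0.7 N m clockwise seen from above; then it breaks over clockwise and the resistance falls away (the click: 0.7 - 2.1 q N m at q rad), to a hard stop at 0.26 rad. It springs straight when let go
- wrench_tube (a point): point on the axis of the bare round steel tube of the handle, at x = -100 mm and 10 mm above the ring's underside, a good place to grasp. The tube is 16 mm in diameter and bare from x = -61 to -150 mm. x along the tube towards the ring, z up; turns with the handle
- wrench_grip (a point): middle of the round black grip, on its axis, 201 mm behind the ring's centre; grip 20 mm in diameter, 100 mm long. Axes as the head's while the handle is straight; they turn with the handle when it breaks over
- nut_top (a point): centre of the top face of the arbor's steel hexagon nut: 30 mm across flats, 18 mm high, top edge chamfered 2 mm (4 at the corners). z up, x through a corner, turning with it. A shaft end 18 mm thick stands 7 mm above it. Clockwise from above tightens, with 0.12 N m of drag; it starts slack, an unknown 0.2 to 0.6 rad before it comes up tight
- washer_top (a point): shaft axis at the top of the washer (45 mm in diameter) under the nut, 59.5 mm above the table, 18 mm below the nut's top face: the ring's underside lies here when it is fully home; fitted, the ring has 0.8 mm of side play all round and about 0.1 rad of turning play either way on the nut, and jams if lifted off tilted or under load
- arbor: bench holder, bolted down, with a small saw-blade arbor upright in it: base 124 x 104 x 14 mm, black lock-pin knob out to 73 mm at 25 mm height, toothed blade 120 mm in diameter lying level at 36 to 39 mm height, flange 72 mm in diameter above it up to 57 mm, then washer and nut. Origin: centre of the underside, below the shaft; z up
- pliers: pliers with dipped handles, 56 x 176 x 13 mm, lying near the right edge of the table; a bystander. Origin: centre of its underside
- spare_nut_a: loose hexagon nut, 23 mm across flats, 11 mm high, lying on the table beside the arbor; a bystander. Origin: centre of its underside
- spare_nut_b: loose hexagon nut, 21 mm across flats, 11 mm high, on the table beside the arbor; a bystander. Origin: centre of its underside
There are look-alikes about, which are no part of the job. Of the things that look like the arbor, the larger one is meant.

How it is judged:
By the outcome, as a careful person would: the job done as asked, in the order asked, and still so for the second after the job is handed in, with the robot touching nothing.
It also fails if it takes over 72 s, if anything falls off the work surface, if the arm or the gripper's body presses on something with over 40 N, if the wrist force passes 120 N, or if a joint passes its speed limit or range.

ROBOT

A 7-joint arm with a two-finger parallel gripper is mounted at the origin on the work surface; the furniture and walls round the work are solid. World frame = base frame: x ahead of the robot, y to its left, z up, the work surface at z = 0. Lengths are in m, angles in rad, forces in N, time in s.
With the tool pointing down it reaches from about 0.425 to 0.8 m from the base axis. Payload 8.3 kg.
Tool frame: the origin (TCP) lies midway between the tips of the shut fingers; the grasp point (between the pads) lies 19 mm behind it; z points along the fingers, y is the line along which they close (so a half turn about z gives the same grasp; the last joint's range is limited). The gripper opens to 85 mm and grips with 20 to 120 N. Pads are 22 mm wide; open, the fingers measure 114 mm over their backs; the gripper's body (76 mm by 85 mm) begins 54 mm behind the grasp point. The pads swing forward as they close: fully open they stand 13 mm farther back than shut.
Start: joints at [-1.243, 0.383, 0.016, 1.37, -0.006, 1.388, -0.046], TCP at [0.238, 0.578, 0.231] pointing down, gripper open.
Joint ranges: [-2.95, 2.95], [-0.25, 2.06], [-1.52, 1.56], [0.18, 2.33], [-1.44, 4.58], [0.02, 2.06], [-3.01, 3.01]. Speed limits (rad/s): [2.39, 2.39, 3.01, 3.01, 3.14, 3.14, 3.14].

INTERFACE

Orientations are given as a rotation vector (axis times angle).
In Python, from rig import move_pose, move_linear, move_j, gripper_to, pause, solve_ik, capture, calibration, IKError, sign_off, recognise, cut_out, place_of, read_t, read_joint_positions, read_qd, read_tau, read_position, read_ee_rot, read_ft_force, read_moment, read_opening, read_grip_force gives the robot as it stands. Calls block until the motion is done:
- move_pose(position, orientation): joint-space move of the TCP to a pose.
- move_linear(position, feed=0.15, rot=None, threshold=None): straight line of the TCP; rot=None keeps the orientation; feed is the mean speed in m/s. With threshold (N) it stops when the force on the tool has changed by that much, and returns True; else False.
- move_j(angles): joint-space move.
- gripper_to(opening): opening from 0.0 (shut) to 1.0 (fully open); the grip force is fixed at half the most; returns when the fingers have stopped.
- pause(seconds).
- solve_ik(position, orientation): joint angles nearest the present ones, or None.
- capture(name): name is "scene" or "side" or "wrist"; returns the picture (420x560x3 uint8, blue, green, red); there is no depth.
- calibration(name): a dict with "vfov" (degrees; the focal length in pixels is half the picture's height over the tangent of half this angle, whatever the lens; pixels are square), "cx", "cy" (the principal point, pixels), "world_from_camera" (4x4, takes a point from camera to world coordinates). Camera axes: x right, y up, looking along -z (the intrinsics and any distortion apply to the point x, -y, -z); pixel columns grow to the right and rows downward; lengths in m; the calibration is good to about 2 mm. The wrist camera is an equidistant fisheye: a pixel r from the principal point sees the ray r / f radians off the axis. A picture is of the moment at which its call begins: read the wrist's pose just before it. calibration takes no time and is no camera call; for the wrist camera it gives the pose at the moment of the call.
A pose or a line that the arm cannot do raises IKError and nothing moves.
- sign_off(): hands the job in; it is judged then, once.
Trained networks look in the newest picture that a camera, given by its name, has taken for a name from the list of things; names that differ only in an ending like _2 or _b are one class to them, and where a whole thing is asked for, a point or a joint stands for the part that bears it (a point fixed in the world has none). Each returns a list of dicts, best first, with "p" (0 to 1); they miss things now and then, are a little off and sometimes report something else, mostly with a low value. They report only what shows in the picture. A call takes as long as a camera call. They do not tell look-alikes from the thing itself.
- recognise(thing, camera): "xyz" ([x, y, z] in m, in world coordinates, good to about 4 mm: the middle of the surface that is visible of it).
- cut_out(thing, camera): "region" (420x560 bool, what is visible of it).
- place_of(thing, camera): "xyz" ([x, y, z] in m, in world coordinates, good to about 4 mm: a listed point, or the origin of a listed thing).
Readings, each from a call of its own:
- read_t(): time.
- read_joint_positions(): joint angles.
- read_qd(): joint speeds.
- read_tau(): joint torques, N m.
- read_position(): TCP position.
- read_ee_rot(): TCP orientation.
- read_ft_force(): force on the tool from outside, world axes, zero at the start.
- read_moment(): the same for the moment, N m.
- read_opening(): opening from 0.0 (shut) to 1.0 (fully open).
- read_grip_force(): force on a finger pad.
Only numpy, scipy, OpenCV 4.12 (cv2) and the standard library are available. Lean on these libraries where they do the work, as an engineer would, in place of code of your own. Each camera call takes 0.05 s, during which the arm holds its last target. There are 200 camera calls.

## Working session

There is one attempt and no reset: what is moved stays moved. The work goes in short steps, each a Python script; the robot and the scene stay as the last script left them, time stands still between calls to the robot, and variables do not carry over. Pictures are saved under pics/ and viewed, at most 10 in all, crops included, and the job is handed in when it is done.

```bash
mkdir -p pics; ls
python3 - <<'E'
from rig import *
import cv2
for c in ("scene","side"):
    im=capture(c); cv2.imwrite(f"pics/{c}0.png",im)
    k=calibration(c); print(c,k)
    for n in ("wrench","wrench_hinge","wrench_tube","wrench_grip","nut_top","washer_top","arbor","pliers","spare_nut_a"):
        print(n,[(round(float(d["p"]),2),[round(float(v),4) for v in d["xyz"]]) for d in place_of(n,c)][:4])
print(read_t(),read_ee_rot(),read_position(),read_opening())
E
```

```text
pics
scene {'vfov': 46.59991322718161, 'cx': 285.50106772238, 'cy': 208.71097420383757, 'world_from_camera': array([[ 0.90852492,  0.22691938, -0.35084195,  0.0289333 ],
       [-0.41720974,  0.53843725, -0.73213479, -0.98459253],
       [ 0.0227708 ,  0.81153738,  0.58385664,  0.79179786],
       [ 0.        ,  0.        ,  0.        ,  1.        ]])}
wrench [(0.71, [0.6137, -0.1956, -0.0007])]
wrench_hinge [(0.77, [0.5748, -0.1976, 0.0097])]
wrench_tube [(0.93, [0.5101, -0.2059, 0.0073])]
wrench_grip [(0.58, [0.4162, -0.2239, 0.0073]), (0.44, [0.5849, 0.0536, 0.0783])]
nut_top [(0.6, [0.5847, 0.0498, 0.0794]), (0.4, [0.4282, -0.0616, 0.0566]), (0.35, [0.4966, 0.1046, 0.0023])]
washer_top [(0.76, [0.5844, 0.0469, 0.0595]), (0.58, [0.4315, -0.0625, 0.0457])]
arbor [(0.68, [0.4321, -0.0615, 0.0001]), (0.56, [0.5842, 0.0566, -0.0014])]
pliers [(0.92, [0.5351, -0.3703, 0.0001])]
spare_nut_a [(0.54, [0.4969, 0.1027, 0.0012])]
side {'vfov': 55.26542552312904, 'cx': 285.88284874444736, 'cy': 214.36970288267625, 'world_from_camera': array([[-0.99503227,  0.05597957, -0.08232298,  0.41911649
[... 382 characters left out ...]
, [0.4116, -0.2251, 0.0116]), (0.56, [0.5341, -0.3722, 0.0024]), (0.39, [0.5081, -0.2139, 0.0089])]
nut_top [(0.68, [0.5876, 0.0516, 0.0752]), (0.4, [0.4272, -0.0645, 0.0535])]
washer_top [(0.81, [0.5894, 0.047, 0.0586]), (0.75, [0.4236, -0.0604, 0.0385]), (0.59, [0.4982, 0.1059, -0.0014]), (0.22, [0.5827, 0.0494, 0.0045])]
arbor [(0.69, [0.4235, -0.0621, 0.0016]), (0.57, [0.5827, 0.0517, 0.0026])]
pliers [(0.82, [0.5335, -0.3718, -0.0001]), (0.46, [0.4992, 0.1056, -0.0033]), (0.3, [0.5864, 0.0496, 0.061])]
spare_nut_a [(0.58, [0.6436, 0.1232, -0.0002]), (0.54, [0.498, 0.1019, -0.001])]
1.0 [-6.09799422e-01 -3.08177001e+00  1.15588372e-04] [0.23800846 0.5778793  0.23127184] 1.002414642786393
```

View pics/scene0.png

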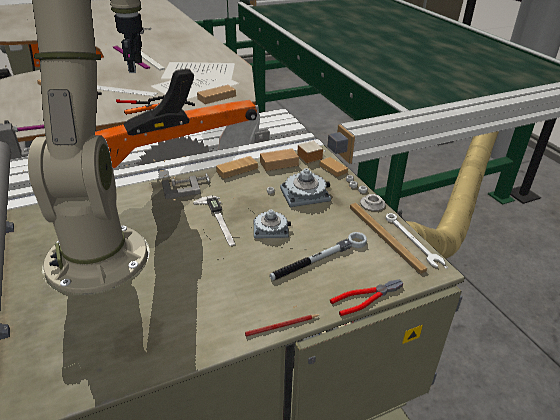

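View pics/side0.png

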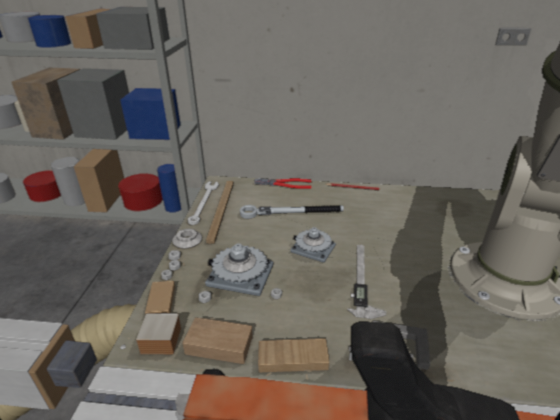

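The scene view shows the wrench near (325,255), its ring at (357,241), and the large arbor at (307,185). The smaller look-alike arbor is at (270,225). The side view agrees, with the large arbor at (238,262) and the wrench at (290,210). Next I'll take wrist views of the wrench and nut, and check reach for the sweep.

```bash
cat > h.py <<'E'
from rig import *
import numpy as np, cv2
from scipy.spatial.transform import Rotation as R
def rot(yaw):
    c,s=np.cos(yaw),np.sin(yaw)
    return R.from_matrix(np.array([[c,s,0],[s,-c,0],[0,0,-1]])).as_rotvec()
def f_of(k): return 210/np.tan(np.radians(k["vfov"]/2))
def ray(k,u,v):  # fisheye wrist pixel -> world ray
    d=np.array([u-k["cx"],v-k["cy"]]); r=np.hypot(*d); th=r/f_of(k)
    p=np.array([*(np.sin(th)*d/max(r,1e-9)),np.cos(th)])
    M=np.array(k["world_from_camera"]); return M[:3,3],M[:3,:3]@[p[0],-p[1],-p[2]]
def hit(k,u,v,z):
    o,d=ray(k,u,v); return o+d*(z-o[2])/d[2]
def proj(k,P):
    M=np.array(k["world_from_camera"]); p=M[:3,:3].T@(np.asarray(P)-M[:3,3]); p=np.array([p[0],-p[1],-p[2]])
    rr=np.hypot(p[0],p[1]); th=np.arctan2(rr,p[2]); return k["cx"]+f_of(k)*th*p[0]/rr, k["cy"]+f_of(k)*th*p[1]/rr
def ortho(im,k,c,z,half=0.06,px=400):  # rectified top view of plane z: x right, y up
    n=np.linspace(-half,half,px); mx=np.zeros((px,px),np.float32); my=mx.copy()
    M=np.array(k["world_from_camera"]); X,Y=np.meshgrid(c[0]+n,c[1]-n)
    P=(np.stack([X,Y,np.full_like(X,z)],-1)-M[:3,3])@M[:3,:3]; P=P*[1,-1,-1]
    rr=np.hypot(P[...,0],P[...,1])+1e-12; th=np.arctan2(rr,P[...,2])*f_of(k)/rr
    return cv2.remap(im,(k["cx"]+th*P[...,0]).astype(np.float32),(k["cy"]+th*P[...,1]).astype(np.float32),1)
E
python3 - <<'E'
from h import *
N=np.array([.586,.05]);a=np.radians
for off in (0,180):
  for ph in (345,320,290,260,240):
    g=N+.1*np.array([np.cos(a(ph)),np.sin(a(ph))])
    o=[]
    for z in (.05,.17):
      q=solve_ik([*g,z],rot(a(ph+180+off))); o.append(None if q is None else np.round(q,2).tolist())
    print(off,ph,o)
for off in (0,180):
  q=solve_ik([.51,-.208,.2],rot(a(8+off))); print('pick',off,None if q is None else np.round(q,2))
for y in (0,90,180,-90):
  print('nut',y,solve_ik([.55,.0,.28],rot(a(y))))
M=np.array(calibration("wrist")["world_from_camera"]);T=R.from_rotvec(read_ee_rot()).as_matrix()
print("cam in tool",T.T@(M[:3,3]-read_position()),(T.T@M[:3,:3]).round(3),calibration("wrist")["vfov"])
E
```

```text
0 345 [[-0.36, 0.67, 0.43, 1.42, -0.29, 1.11, 1.42], [-0.41, 0.58, 0.52, 1.3, -0.28, 1.34, 1.41]]
0 320 [[-0.38, 0.65, 0.52, 1.49, -0.34, 1.1, 1.08], [-0.43, 0.55, 0.61, 1.37, -0.31, 1.32, 1.06]]
0 290 [[-0.43, 0.59, 0.62, 1.62, -0.38, 1.06, 0.65], [-0.47, 0.48, 0.69, 1.49, -0.31, 1.28, 0.6]]
0 260 [[-0.53, 0.51, 0.73, 1.77, -0.39, 1.01, 0.17], [-0.56, 0.37, 0.76, 1.64, -0.26, 1.24, 0.07]]
0 240 [[-0.6, 0.45, 0.76, 1.86, -0.37, 0.98, -0.2], [-0.62, 0.28, 0.76, 1.73, -0.21, 1.21, -0.33]]
180 345 [[-0.51, 0.73, 0.67, 1.43, -0.47, 1.15, -1.6], [-0.54, 0.63, 0.74, 1.3, -0.42, 1.36, -1.64]]
180 320 [[-0.77, 1.06, 1.35, 1.51, -1.04, 1.41, -1.63], [-0.75, 0.89, 1.35, 1.38, -0.86, 1.53, -1.74]]
180 290 [[-0.79, 1.0, 1.35, 1.63, -1.0, 1.35, -2.08], [-0.79, 0.8, 1.36, 1.51, -0.78, 1.46, -2.21]]
180 260 [[0.91, 0.85, -1.29, 1.7, 0.85, 1.27, 2.39], [0.91, 0.64, -1.28, 1.58, 0.62, 1.4, 2.54]]
180 240 [[-0.37, 0.39, 0.46, 1.85, -0.21, 0.95, 2.8], [-0.46, 0.25, 0.56, 1.72, -0.14, 1.2, 2.75]]
pick 0 [-0.47  0.36  1.02  1.66 -0.32  1.3  -0.83]
pick 180 [-0.53  0.4   1.12  1.66 -0.37  1.32  2.36]
nut 0 [-0.70920881  0.24462142  0.80000019  1.524069   -0.17597705  1.44725149
 -1.47320545]
nut 90 [-0.62899701  0.22921439  0.69477912  1.52112449 -0.14716384  1.44448523
  0.07145211]
nut 180 [-0.5720215   0.22097442  0.62221158  1.51892133 -0.12915189  1.44317653
  1.62590311]
nut -90 [-1.03351554  0.46445849  1.37076107  1.53366611 -0.45525418  1.51501076
 -2.80002117]
cam in tool [ 8.11190784e-02  7.09090678e-05 -1.43553672e-01] [[-0.001  0.948  0.318]
 [ 1.     0.001 -0.   ]
 [-0.     0.318 -0.948]] 65.70646984690485
```

Run:
```python
from h import *
a=np.radians
p=read_position(); move_linear([p[0],p[1],.40],feed=.3); print(read_t())
move_pose([.59,.0,.28],rot(a(90))); print(read_t(),read_position())
im=capture("wrist");k=calibration("wrist")
cv2.imwrite("pics/w_nut.png",ortho(im,k,[.586,.05],.0775))
np.savez("nut.npz",im=im,**k)
for n in ("nut_top","washer_top"): print(n,[(round(float(d["p"]),2),np.round(d["xyz"],4).tolist()) for d in place_of(n,"wrist")][:4])
move_pose([.57,-.20,.22],rot(a(8))); print(read_t())
im=capture("wrist");k=calibration("wrist")
o=np.hstack([ortho(im,k,[.61,-.196],.016),ortho(im,k,[.52,-.206],.01,.08)])
cv2.imwrite("pics/w_wr.png",o); np.savez("wr.npz",im=im,**k)
for n in ("wrench","wrench_hinge","wrench_tube","wrench_grip"): print(n,[(round(float(d["p"]),2),np.round(d["xyz"],4).tolist()) for d in place_of(n,"wrist")][:3])
```

```text
1.7083
4.15 [0.59019612 0.0016952  0.27998843]
nut_top [(0.97, [0.5844, 0.0504, 0.0772]), (0.64, [0.4293, -0.0618, 0.0539])]
washer_top [(0.69, [0.5852, 0.0526, 0.0593]), (0.63, [0.4293, -0.055, 0.044])]
5.2083
wrench [(0.6, [0.61, -0.1972, -0.0001])]
wrench_hinge [(0.74, [0.5714, -0.2014, 0.004])]
wrench_tube [(0.76, [0.5114, -0.2078, 0.0104])]
wrench_grip [(0.83, [0.4111, -0.2268, 0.0121]), (0.17, [0.4987, 0.1069, -0.0025])]
```

View pics/w_nut.png

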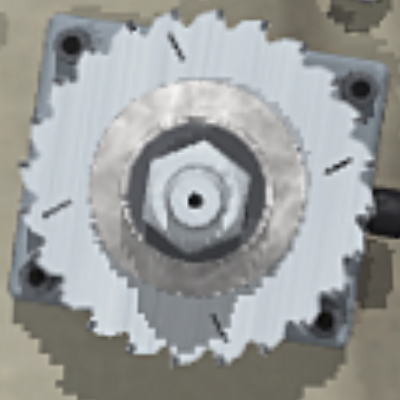

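View pics/w_wr.png

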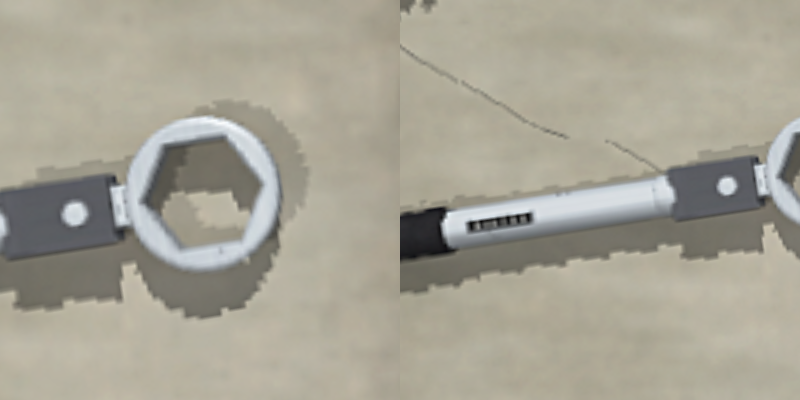

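The nut view shows the hexagon centred near (196,200), with corners near (210,140) and (190,262). The wrench view shows the ring centred near (203,193), with the tube axis rising about 9°. I'll refine both with fits.

Run:
```python
from h import *
d=dict(np.load("wr.npz")); im=d.pop("im"); k=d
o=ortho(im,k,[.61,-.196],.016,.04,800); hsv=cv2.cvtColor(o,cv2.COLOR_BGR2HSV)
m=((hsv[...,1]<35)&(hsv[...,2]>120)).astype(np.uint8)
m=cv2.morphologyEx(m,cv2.MORPH_OPEN,np.ones((9,9)))
m[:,:200]=0   # cut the yoke neck off
ys,xs=np.nonzero(m); c=np.array([420.,375.])
for _ in range(3):   # outermost points per direction
    an=np.arctan2(ys-c[1],xs-c[0]); r=np.hypot(ys-c[1],xs-c[0]); b=((an+np.pi)/(2*np.pi)*180).astype(int)%180
    P=[]
    for i in range(180):
        s=b==i
        if s.any():
            j=np.argmax(np.where(s,r,0)); 
            if abs(an[j])<2.75 : P.append((xs[j],ys[j]))
    P=np.array(P,float); A=np.c_[2*P,np.ones(len(P))]; s=np.linalg.lstsq(A,(P**2).sum(1),rcond=None)[0]; c=s[:2]; rad=np.sqrt(s[2]+c@c)
    res=np.abs(np.hypot(*(P-c).T)-rad)
C=[.61-.04+c[0]*.08/799,-.196+.04-c[1]*.08/799]; print("ring",C,"R",rad*.08/799,"res",np.median(res)*.1)
# tube
o2=ortho(im,k,[.51,-.208],.010,.06,600); hsv=cv2.cvtColor(o2,cv2.COLOR_BGR2HSV); m2=((hsv[...,1]<30)&(hsv[...,2]>130)).astype(np.uint8)
q=[]
for x in range(100,400,5):
    v=np.nonzero(m2[:,x])[0]
    v=v[abs(v-(300-(x-300)*.16))<70]
    if len(v)>20: q.append((x,v.min(),v.max()))
q=np.array(q,float); wd=(q[:,2]-q[:,1])*.2; ok=abs(wd-np.median(wd))<2
p=np.polyfit(q[ok,0],(q[ok,1]+q[ok,2])/2,1); print("tube w",np.median(wd),"yaw",np.degrees(np.arctan(-p[0])), "y at x=.51",-.208+.06-np.polyval(p,300)*.12/599,ok.sum())
big=cv2.resize(o,(500,500)); cv2.circle(big,tuple((c*500/800).astype(int)),int(rad*500/800),(0,0,255),1)
d=dict(np.load("nut.npz")); im=d.pop("im")
on=ortho(im,d,[.5845,.0505],.0775,.025,580)
cv2.imwrite("pics/fit.png",np.hstack([cv2.resize(big,(220,220)).repeat(1,0) if 0 else cv2.copyMakeBorder(cv2.resize(big,(215,215)),0,365,0,0,cv2.BORDER_CONSTANT),on]))
print("cams",k["world_from_camera"][:3,3],d["world_from_camera"][:3,3])
```

```text
ring [np.float64(0.6178724251483233), np.float64(-0.19630022868100439)] R 0.0403370164275869 res 4.3458492135176074
tube w 15.200000000000001 yaw 8.717862250453962 y at x=.51 -0.2086469571780124 46
cams [ 0.65250139 -0.18657399  0.36371134] [0.59059572 0.08305346 0.42354357]
```

View pics/fit.png

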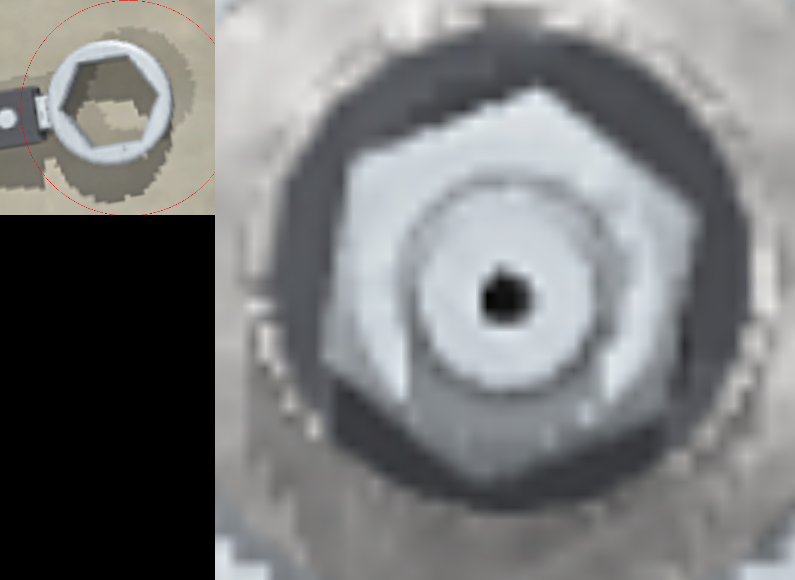

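Results from the crop:
- **Nut:** centre about (0.5847, 0.0505), with corners at about 20.8° modulo 60°.
- **Ring:** centre (110,102) in the inset, giving (0.6111, -0.1941), with yaw about 8.5°. The red automatic circle was a bad fit, so I read the centre by eye.

Now I'll grasp the tube and hover over the nut at yaw 140.8°.

Run:
```python
from h import *
a=np.radians; g=np.array([.5122,-.2086]); y0=a(8.5)
move_pose([*g,.09],rot(y0)); pause(.2)
move_linear([*g,.002],feed=.12,threshold=8); print("pick",read_t(),read_position(),read_ft_force().round(2))
gripper_to(0.0); print("op",read_opening(),read_grip_force(),read_position())
move_linear([*g,.05],feed=.1); pause(.2); print(read_t(),read_ft_force().round(2),read_moment().round(3))
yf=a(140.8); c=np.array([.5847,.0505]); u=np.array([np.cos(yf),np.sin(yf)])
move_linear([*g,.20],feed=.3)
P=[*(c-.1*u),.155]
move_pose(P,rot(yf)); pause(.3); print(read_t(),read_position(),P,read_opening())
im=capture("wrist");k=calibration("wrist"); np.savez("hov.npz",im=im,**k)
s=capture("scene"); sd=capture("side")
cv2.imwrite("pics/hov.png",np.hstack([im[:, :],cv2.resize(np.vstack([s[120:260,230:400],sd[200:300,180:350]]),(240,420))]))
print(read_opening(), read_ft_force().round(2))
```

```text
pick 7.1667 [ 0.51266697 -0.20900953  0.00264353] [ 0.41 -0.55 -0.07]
op 0.16106125556498307 58.5129851102829 [ 0.51235277 -0.20864778  0.00240123]
8.6583 [-0.35 -0.6  -2.99] [-0.016  0.043 -0.042]
11.2083 [ 0.66218364 -0.01296235  0.15515996] [np.float64(0.662194448870418), np.float64(-0.012702930266485071), 0.155] 0.15823033268459677
0.15760773905003087 [-0.01  0.76 -4.44]
```

View pics/hov.png

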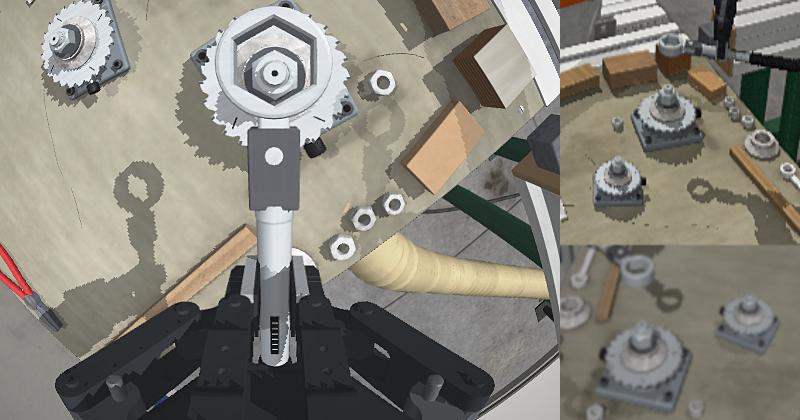

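The wrench is held straight, with the ring at (274,62) in the wrist picture above the nut at (273,72). Now I'll measure the ring and nut in metric rectified views.

Run:
```python
from h import *
d=dict(np.load("hov.npz")); im=d.pop("im"); c=[.5847,.0505]
out=[]
for z,rads in ((.1686,[.0235,.0158*1.1547]),(.0775,[.015,.0173])):
    o=ortho(im,d,c,z,.028,400)
    s=400/.056
    big=o.copy()
    cv2.line(big,(200,0),(200,399),(0,0,255),1);cv2.line(big,(0,200),(399,200),(0,0,255),1)
    cv2.circle(big,(200,200),int(rads[0]*s),(0,0,255),1)
    hx=np.array([[200+rads[1]*s*np.cos(np.radians(20.8+60*i)),200-rads[1]*s*np.sin(np.radians(20.8+60*i))] for i in range(6)]).astype(np.int32)
    cv2.polylines(big,[hx],True,(255,0,255),1)
    out.append(big)
cv2.imwrite("pics/cmp.png",np.hstack(out)); print(d["world_from_camera"][:3,3])
```

```text
[0.59941855 0.03868464 0.29867963]
```

View pics/cmp.png

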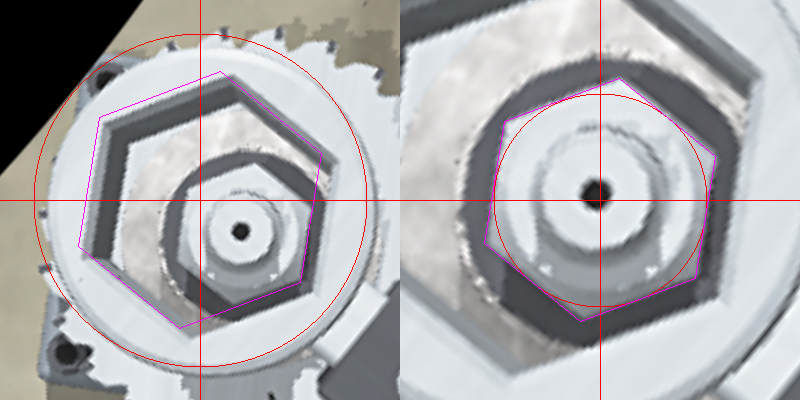

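The nut outline matches at (200,200). The ring's hole is centred at about (210,208), so it sits 1.6 mm too far towards the handle, with the correct angle. I'll shift by that amount and descend under a force threshold.

Run:
```python
from h import *
yf=np.radians(140.8); u=np.array([np.cos(yf),np.sin(yf)]); c=np.array([.5847,.0505])
P=c-.0984*u
move_linear([*P,.10],feed=.12,rot=rot(yf)); pause(.2); f0=read_ft_force(); print(f0.round(2),read_moment().round(3))
im=capture("wrist");k=calibration("wrist"); np.savez("low.npz",im=im,**k)
t=move_linear([*P,.0622],feed=.03,threshold=7); pause(.2)
print(t,read_t(),read_position(),(read_ft_force()-f0).round(2),read_moment().round(3),read_opening())
im=capture("wrist");k=calibration("wrist")
o=ortho(im,k,[.5847,.0505],.0755,.04,400)
sc=capture("side"); 
cv2.imwrite("pics/fit1.png",np.hstack([o,cv2.resize(sc[190:310,180:300],(400,400),interpolation=cv2.INTER_CUBIC)]))
```

```text
[ 0.11  0.69 -3.84] [-0.06  -0.077  0.005]
False 13.825 [ 0.66106793 -0.01166102  0.06238854] [-0.5  -0.21 -0.39] [-0.078 -0.029 -0.074] 0.15853468324919168
```

View pics/fit1.png

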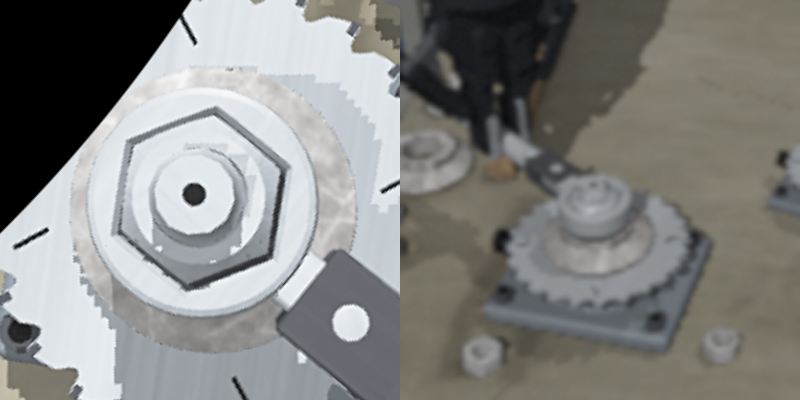

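The ring is down over the nut: the hexagon hole in the left view is around the nut at (200,200) and the ring is low on the flange. I'll find the seat, then turn clockwise while watching torque.

```bash
cat > turn.py <<'E'
from h import *
c=np.array([.5847,.0505])
def M(p,F0,m0):  # moment (z) on the tool about world point p, from outside
    F=read_ft_force()-F0; m=read_moment()-m0; r=read_position()[:2]-p
    return m[2]+r[0]*F[1]-r[1]*F[0]
E
python3 - <<'E'
from turn import *
p=read_position(); yaw=np.radians(140.8); r=.0984
t=move_linear([*(c-r*np.array([np.cos(yaw),np.sin(yaw)])),.0585],feed=.015,threshold=5); z=read_position()[2]; pause(.1)
print("seat",t,z,read_ft_force().round(2))
z=z+.0006 if t else .0605
u=lambda y:np.array([np.cos(y),np.sin(y)])
move_linear([*(c-r*u(yaw)),z],feed=.02); pause(.2)
F0=read_ft_force();m0=read_moment(); print(F0.round(2),m0.round(3),read_t())
np.savez("st.npz",F0=F0,m0=m0,z=z)
for i in range(40):
    yaw-=.03
    move_linear([*(c-r*u(yaw)),z],feed=.04,rot=rot(yaw))
    h=c-.038*u(yaw); Mn=M(c,F0,m0); Mh=M(h,F0,m0)
    print(i,round(np.degrees(yaw),1),round(read_t(),2),"Mn %.3f Mh %.3f"%(Mn,Mh),(read_ft_force()-F0).round(1))
    if Mn>.40 or np.degrees(yaw)<90: break
np.savez("st.npz",F0=F0,m0=m0,z=z,yaw=yaw)
E
```

```text
seat True 0.058649744241681595 [ 2.24 -1.02  1.73]
[-0.01  0.21  0.59] [ 0.136 -0.028 -0.046] 14.7667
0 139.1 15.02 Mn 0.036 Mh 0.042 [ 0.2 -0.4  1.1]
1 137.4 15.27 Mn 0.023 Mh 0.021 [-0.6  0.6  0.6]
2 135.6 15.52 Mn 0.083 Mh 0.065 [-1.9  2.5 -0. ]
3 133.9 15.77 Mn 0.032 Mh 0.032 [-1.8  1.9  1.7]
4 132.2 16.02 Mn 0.062 Mh 0.033 [-1.6  2.9  0.7]
5 130.5 16.27 Mn 0.080 Mh 0.063 [-3.1  4.3  0.1]
6 128.8 16.52 Mn 0.012 Mh 0.017 [-3.3  3.9  0.9]
7 127.0 16.77 Mn 0.068 Mh 0.067 [-3.   4.   0.1]
8 125.3 17.02 Mn 0.154 Mh 0.127 [-2.2  4.3  0.8]
9 123.6 17.27 Mn 0.092 Mh 0.067 [-2.6  5.1 -0.8]
10 121.9 17.52 Mn 0.021 Mh 0.005 [-2.2  4.4 -0.1]
11 120.2 17.77 Mn -0.000 Mh -0.006 [-2.5  4.6  1. ]
12 118.5 18.02 Mn 0.137 Mh 0.095 [-1.3  4.8  0.2]
13 116.7 18.27 Mn -0.045 Mh -0.027 [-2.8  4.4  0.1]
14 115.0 18.52 Mn -0.006 Mh -0.010 [-2.1  4.7  0.2]
15 113.3 18.77 Mn 0.142 Mh 0.112 [-1.5  5.4  0.2]
16 111.6 19.02 Mn 0.086 Mh 0.077 [-1.8  5.2  0.3]
17 109.9 19.27 Mn 0.055 Mh 0.052 [-2.1  6.1  1. ]
18 108.1 19.52 Mn 0.053 Mh 0.042 [-1.1  4.3  0.5]
19 106.4 19.77 Mn -0.017 Mh 0.009 [-2.2  5.   0.2]
20 104.7 20.02 Mn -0.003 Mh 0.002 [-1.6  5.4  0.7]
21 103.0 20.27 Mn 0.133 Mh 0.114 [-0.7  5.3 -0.2]
22 101.3 20.52 Mn 0.063 Mh 0.046 [-0.6  5.5 -0.2]
23 99.5 20.77 Mn 0.232 Mh 0.202 [-0.1  5.1  0.3]
24 97.8 21.02 Mn 0.513 Mh 0.432 [ 1.5  4.4 -0.7]
```

The nut is coming up tight after 0.75 rad. Now I'll make fine steps about the hinge until the moment falls.

Run:
```python
from turn import *
s=np.load("st.npz"); F0,m0,z,yaw=s["F0"],s["m0"],float(s["z"]),float(s["yaw"]); r=.0982
u=lambda y:np.array([np.cos(y),np.sin(y)])
h=c-.038*u(yaw); l=r-.038; y0=yaw; pk=0; log=[]
for i in range(24):
    yaw-=.0125
    move_linear([*(h-l*u(yaw)),z],feed=.03,rot=rot(yaw))
    v=[]
    for _ in range(4): pause(.02); v.append((M(h,F0,m0),M(c,F0,m0)))
    Mh,Mn=np.mean(v,0); pk=max(pk,Mh); log.append(Mh)
    print(i,"dq %.4f"%(y0-yaw),round(read_t(),2),"Mh %.3f Mn %.3f"%(Mh,Mn),(read_ft_force()-F0).round(1))
    if pk>.5 and Mh<pk-.13: break
    if Mh>.95: break
np.savez("st2.npz",yaw=yaw,h=h,l=l,y0=y0)
```

```text
0 dq 0.0125 21.33 Mh 0.736 Mn 0.850 [ 1.6  4.9 -1.8]
1 dq 0.0250 21.65 Mh 0.735 Mn 0.879 [ 3.5  4.9 -1.6]
2 dq 0.0375 21.97 Mh 0.704 Mn 0.844 [ 2.9  4.7 -2.5]
3 dq 0.0500 22.28 Mh 0.690 Mn 0.812 [ 2.5  4.6 -0.6]
4 dq 0.0625 22.6 Mh 0.617 Mn 0.727 [ 1.4  4.5 -0.7]
5 dq 0.0750 22.92 Mh 0.609 Mn 0.716 [ 2.2  4.7 -0. ]
6 dq 0.0875 23.23 Mh 0.589 Mn 0.710 [ 2.6  4.8 -1.2]
```

The moment peaked at 0.74 and is falling along the click curve, at about q = 0.07. I'll take one small step to be certain, then spring back and centre in the turning play.

Run:
```python
from turn import *
s=np.load("st.npz"); F0,m0,z=s["F0"],s["m0"],float(s["z"]); s=np.load("st2.npz"); yaw,h,l,y0=float(s["yaw"]),s["h"],float(s["l"]),float(s["y0"])
u=lambda y:np.array([np.cos(y),np.sin(y)])
def show(t):
    v=[]
    for _ in range(4): pause(.02); v.append([M(h,F0,m0),M(c,F0,m0),*(read_ft_force()-F0)])
    v=np.mean(v,0); print(t,round(read_t(),2),"Mh %.3f Mn %.3f"%tuple(v[:2]),v[2:].round(1)); return v
for _ in range(2):
    yaw-=.0125; move_linear([*(h-l*u(yaw)),z],feed=.03,rot=rot(yaw)); show("click %.3f"%(y0-yaw))
while yaw<y0-1e-6:
    yaw=min(yaw+.03,y0); move_linear([*(h-l*u(yaw)),z],feed=.04,rot=rot(yaw)); show("back %.3f"%(y0-yaw))
r=.0979
for i in range(6):
    yaw+=.02; move_linear([*(c-r*u(yaw)),z],feed=.03,rot=rot(yaw)); v=show("unload %.3f"%(yaw-y0))
    if v[1]<-.12: break
np.savez("st3.npz",yaw=yaw,r=r)
print(read_position(),z,read_opening())
im=capture("wrist");k=calibration("wrist")
cv2.imwrite("pics/unl.png",ortho(im,k,c,.0755,.03,500))
```

```text
click 0.100 23.55 Mh 0.572 Mn 0.686 [ 2.4  4.6 -1. ]
click 0.112 23.87 Mh 0.557 Mn 0.673 [ 2.5  4.5 -0.8]
back 0.082 24.18 Mh 0.578 Mn 0.677 [ 1.9  5.  -0.7]
back 0.052 24.5 Mh 0.641 Mn 0.765 [ 2.7  4.7 -0.6]
back 0.022 24.82 Mh 0.751 Mn 0.884 [ 2.8  5.3 -1.2]
back 0.000 25.13 Mh 0.481 Mn 0.555 [ 1.3  4.7 -0.5]
unload 0.020 25.45 Mh 0.125 Mn 0.113 [-0.9  4.   0.8]
unload 0.040 25.77 Mh 0.101 Mn 0.065 [-1.4  3.4  1.2]
unload 0.060 26.08 Mh 0.132 Mn 0.099 [-1.3  2.6  0.5]
unload 0.080 26.4 Mh 0.110 Mn 0.083 [-0.9  1.2  0.3]
unload 0.100 26.72 Mh 0.114 Mn 0.081 [-0.9  0.2 -0. ]
unload 0.120 27.03 Mh 0.066 Mn 0.015 [-1.3 -0.5  0.3]
[ 0.60951915 -0.04457602  0.05924295] 0.0592497442416816 0.15994293275714971
```

View pics/unl.png

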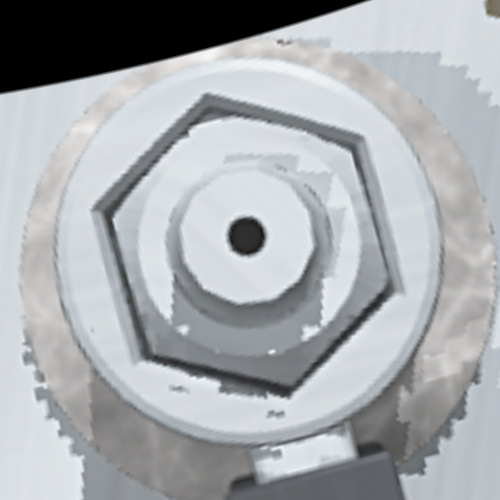

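The click is done: the moment fell to 0.56 and rose again on the way back. The ring is now unloaded and centred in the play, with an even gap in the picture. I'll lift straight up, carefully.

Run:
```python
from turn import *
p0=read_position().copy(); f0=read_ft_force().copy()
for dz in (.0015,.005,.010,.018,.030):
    t=move_linear([p0[0],p0[1],p0[2]+dz],feed=.025,threshold=10); pause(.05)
    print(dz,t,round(read_t(),2),read_position().round(4),(read_ft_force()-f0).round(2),read_moment().round(3))
    if t: break
```

```text
0.0015 False 27.38 [ 0.6095 -0.0446  0.0607] [ 0.48  0.05 -1.51] [0.119 0.124 0.039]
0.005 False 27.73 [ 0.6095 -0.0445  0.0642] [ 0.5   1.24 -4.69] [-0.004 -0.011  0.028]
0.01 False 28.12 [ 0.6096 -0.0445  0.0694] [ 0.88  0.13 -4.34] [-0.019 -0.073  0.051]
0.018 False 28.64 [ 0.6095 -0.0446  0.0773] [ 0.62  0.86 -4.03] [-0.059  0.009  0.049]
0.03 False 29.32 [ 0.6094 -0.0445  0.0892] [ 0.51  1.44 -4.28] [-0.003  0.001 -0.002]
```

Run:
```python
from turn import *
p=read_position(); y0=np.radians(8.5); g=[.5122,-.2086]
move_linear([p[0],p[1],.18],feed=.2)
move_pose([*g,.12],rot(y0)); pause(.2)
move_linear([*g,.02],feed=.1); pause(.2); f=read_ft_force()
t=move_linear([*g,.0005],feed=.015,threshold=2.5); pause(.2)
print(t,read_t(),read_position(),(read_ft_force()-f).round(2),read_moment().round(3))
cv2.imwrite("pics/lay_.png",capture("scene"))
```

```text
True 33.8583 [ 0.51208702 -0.20857033  0.00239115] [-0.04  0.15  8.84] [ 0.119  0.122 -0.005]
```

Run:
```python
from turn import *
gripper_to(1.0); pause(.2); p=read_position()
move_linear([p[0],p[1],.06],feed=.06); move_linear([p[0]+.03,p[1]+.008,.22],feed=.2); pause(.5)
im=capture("wrist");k=calibration("wrist"); sc=capture("scene")
print(read_t(),[(n,[np.round(d["xyz"],3).tolist() for d in place_of(n,"wrist")][:1]) for n in ("wrench","wrench_tube","wrench_grip","nut_top")])
cv2.imwrite("pics/end.png",np.hstack([cv2.resize(im,(400,300)),cv2.resize(sc[140:320,200:440],(400,300))]))
```

```text
37.4917 [('wrench', [[0.61, -0.196, -0.0]]), ('wrench_tube', [[0.506, -0.207, 0.01]]), ('wrench_grip', [[0.414, -0.223, 0.012]]), ('nut_top', [[0.432, -0.063, 0.054]])]
```

View pics/end.png

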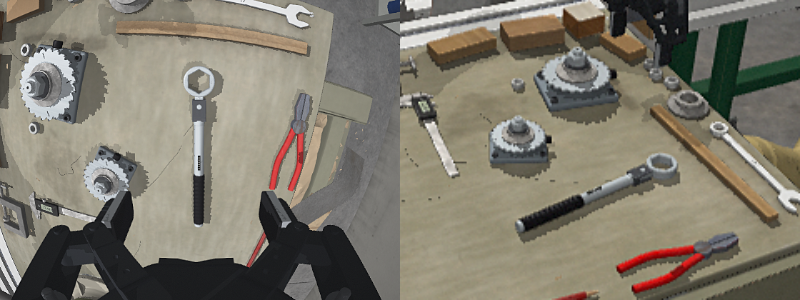

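The wrench lies flat and straight, with its ring at (199,80) in the wrist view, clear of the arbor. The pliers and spare nuts look undisturbed, and the gripper is free.

```bash
python3 -c "
from rig import *
print(sign_off(),read_t())"
```

```text
the job is handed in; nothing more can be done
the job is handed in; nothing more can be done
```

The nut is tightened to the wrench's click (peak about 0.74 N m at the hinge, stopped at roughly 0.1 rad of the 0.26 rad break-over), the ring lifted off without jamming, and the wrench lies flat where it started, clear of the arbor; I handed the job in at about 37 s.

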